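# Slide a sprung workpiece under the leaf spring of a hold-down fixture

### The arm

A 6-joint arm with a two-finger parallel gripper is mounted at the origin on the work surface; the furniture and walls round the work are solid. World frame = base frame: x ahead of the robot, y to its left, z up, the work surface at z = 0. Lengths are in m, angles in rad, forces in N, time in s.
With the tool pointing down it reaches from about 0.3 to 0.875 m from the base axis. Payload 6.4 kg.
Tool frame: the origin (TCP) lies at the very end of the fingers, on their centre line; the grasp point (between the pads) lies 19 mm behind it; z points along the fingers, y is the line along which they close (so a half turn about z gives the same grasp; the last joint's range is limited). The gripper opens to 85 mm and grips with 20 to 120 N. Pads are 22 mm wide; open, the fingers measure 114 mm over their backs; the gripper's body (76 mm by 85 mm) begins 54 mm behind the grasp point. The pads swing forward as they close: fully open they stand 13 mm farther back than shut.
Start: joints at [-1.414, 0.181, 1.607, -0, 1.354, -0.206], TCP at [0.204, -0.538, 0.231] pointing down, gripper open.
Joint ranges: [-2.99, 2.99], [-0.89, 2.07], [0.3, 2.58], [-1.14, 4.28], [0, 2.63], [-3.12, 3.12]. Speed limits (rad/s): [2.57, 2.57, 3.01, 3.14, 3.14, 3.14].

### API

Orientations are given as a unit quaternion [w, x, y, z].
In Python, from bench import get_obs, optics, workorder gives the robot as it stands.
- The arm moves only by the tool run_rows, called after ">>>" by a JSON object that holds its "api" and its "payload", one argument or row to a line. Schema: {"type":"object","properties":{"rows":{"type":"array","items":{"type":"object","properties":{"dx":{"type":"number"},"dy":{"type":"number"},"dz":{"type":"number"},"drx":{"type":"number"},"dry":{"type":"number"},"drz":{"type":"number"},"finger_gap":{"type":"number"}},"additionalProperties":false,"required":["finger_gap"]},"minItems":1,"maxItems":10},"only":{"type":"string"},"quiet":{"type":"boolean"},"lines":{"type":"string"}},"required":["rows"],"additionalProperties":false}. rows is a list of rows, 1 to 10 of them, each an object with the fields dx, dy, dz (the shift in m), drx, dry, drz (a rotation vector in rad), finger_gap (the opening from 0.0 (shut) to 1.0 (fully open)); a field left out counts as zero (the opening has to be given); each row is the pose to reach, as a shift and turn from the pose commanded when the call began, along the tool's axes at that moment; what a row does not reach only later rows make up. A row lasts 1/8 s, in which the tool goes at most 0.0625 m and 0.188 rad, less where a joint would pass 70% of its speed; a pose out of reach is approached as far as the arm can. The fingers move at their own pace and stop on an object; the grip force is fixed at half the most. Time passes only in rows, so rows that do not move let the fingers close. The tool returns the time, the measured TCP pose, the force, the opening and the grip force at its end. only (a regular expression) keeps the lines of the reply that match it, lines (a string "A,B") keeps lines A to B, and quiet returns only ok. Input that does not fit is refused with a message, and nothing moves.
- get_obs(): the state, without advancing time (a new reading comes with each control period).
- optics.camera(name): name is "scene" or "top"; returns (picture, depth): 384x512x3 uint8, blue, green, red; 384x512 float32, m along the optical axis (not along the pixel's ray), 0 where there is no reading.
- optics.camera_params(name): a dict with "fovy" (degrees; the focal length in pixels is half the picture's height over the tangent of half this angle, whatever the lens; pixels are square), "cx", "cy" (the principal point, pixels), "view" (4x4, takes a point from world to camera coordinates). Camera axes: x right, y up, looking along -z (the intrinsics and any distortion apply to the point x, -y, -z); pixel columns grow to the right and rows downward; lengths in m; the calibration is good to about 2 mm. A picture is of the moment at which its call begins. camera_params takes no time and is no camera call.
- workorder.hand_in(): hands the job in; it is judged then, once.
The state is a dict: "time_s": time; "q": joint angles; "dq": joint speeds; "joint_efforts": joint torques, N m; "eef_pos": TCP position; "eef_rot": TCP orientation; "wrist_force": force on the tool from outside, world axes, zero at the start; "torque": the same for the moment, N m; "opening": opening from 0.0 (shut) to 1.0 (fully open); "grasp_force": force on a finger pad.
Only numpy, scipy, OpenCV 4.12 (cv2) and the standard library are available. Lean on these libraries where they do the work, as an engineer would, in place of code of your own. Each camera call takes 0.05 s, during which the arm holds its last target. There are 200 camera calls.

### The job

Load the honey-coloured wooden workpiece into the spring hold-down fixture: with the fingertips, press it down on its sprung bed and, keeping it pressed, slide it along the track under the blue bars and the steel leaf spring until its nose is fully home against the red end stop. Only press and push the workpiece, never lift it; leave the other things on the bench alone, and take the hand away at the end.

Things in the scene. Friction and masses are not known exactly. Their poses are not given: they have to be found in the camera images.
- fixture: Fixed track: dark steel base 82 x 330 x 4 mm, aluminium rails 53 mm apart (73 over all), 27 mm high before the bars. Origin on the bench (z = 0), centre line, under the front face of the first blue bar; y = feed direction (base y = -225 to +105 mm), x across. White sprung bed from y = -221 to +79, top 22 mm above the bench at rest
- entry (a point): Centre of the lower front edge of the first blue bar, 34 mm above the bench. Two blue bars cross the track, at y = 0 to 16 and 56 to 72 mm of the fixture; undersides 34 mm, tops 46 mm above the bench (screw heads to 49 mm)
- stop (a point): Point on the face of the red end stop, at y = 82.5 mm of the fixture, 34 mm above the bench; the stop is 38 mm high. The workpiece is home when its nose touches this face: then its origin is at y = 0 of the fixture
- workpiece: Honey-coloured wooden blank 50 (x) x 165 (y) x 18 mm, 0.16 kg, loose on the bed before the bars, its y along the fixture's y. Origin: centre of underside; nose y = +82.5 mm (last 14 mm of it only 14.5 thick), tail -82.5. At rest its top is 40 mm above the bench, 6 mm too high for the bars: it must be pressed down 6 to 10 mm to enter
- press_spot (a point): Place to press: on the workpiece's flat top (y = -56 mm, 18 mm above its underside), on the 46 mm long free deck behind the dark push cleat. The cleat, 46 mm wide and 10 mm high, crosses the top at y = -36 to -24 mm; its rear face can be pushed. Home, it stays 24 mm short of the first bar
- bed (a joint): How far the bed under the workpiece is pressed down, m: 0 at rest, 0.010 at its lower stop. Moves straight down without tilting; about 6 N to start, 0.6 N more per mm (12 N at the stop). When the workpiece is home and let go, the bed holds it up against the bars at about 0.006
- leaf (a joint): Steel leaf spring, 20 mm wide, fixed to the rear face of the first blue bar and slanting down in the feed direction, tip at y = 46 mm and 28 mm above the bench; angle by which it is raised, rad: 0 when free, about 0.2 when the workpiece is held below it against the bars. It presses on the work with 2 to 5 N
- sanding_block: brown cork sanding block 65 x 110 x 35 mm, loose bystander; origin: centre of underside
- masking_tape: roll of masking tape, 105 mm across, 24 mm high, loose bystander; origin: centre of underside
- wax_tin: round blue and white tin, 83 mm across, 30 mm high, loose bystander; origin: centre of underside
Mind the look-alikes: they are no part of the job. Of the things shaped like the workpiece, the wooden one is meant.

How it is judged:
By the outcome, as a careful person would: the job done as asked, in the order asked, and still so for the second after the job is handed in, with the robot touching nothing.
It also fails if it takes over 35 s, if anything falls off the work surface, if the arm or the gripper's body presses on something with over 40 N, if the wrist force passes 120 N, or if a joint passes its speed limit or range.

## Working session

There is one attempt and no reset: what is moved stays moved. The work goes in short steps, Python scripts to look and compute and a tool call to move; the robot and the scene stay as the last step left them, time stands still between calls to the robot, and variables do not carry over. Pictures are saved under pics/ and viewed, at most 10 in all, crops included, and the job is handed in when it is done.

```bash
mkdir -p pics; ls; python3 - <<'E'
from bench import get_obs, optics
import cv2,numpy as np
for n in("scene","top"):
    p,d=optics.camera(n); cv2.imwrite(f"pics/{n}0.png",p); np.save(f"pics/{n}0.npy",d); print(n,optics.camera_params(n))
o=get_obs(); print(o)
E
```

```text
pics
scene {'fovy': 53.68497500139526, 'cx': 256.329686909129, 'cy': 191.26324965967558, 'view': array([[-0.76287157, -0.64636946, -0.01528014,  0.30369695],
       [ 0.48613843, -0.58902095,  0.64554144, -0.24292375],
       [-0.4262586 ,  0.48503695,  0.76357237, -0.89801153],
       [ 0.        ,  0.        ,  0.        ,  1.        ]])}
top {'fovy': 51.80876113088151, 'cx': 253.83321012630304, 'cy': 189.3551824318739, 'view': array([[-0.02915616, -0.99950885,  0.01148824, -0.02906196],
       [ 0.99688802, -0.02823374,  0.07360122, -0.43192183],
       [-0.07324071,  0.01359842,  0.99722158, -0.99784572],
       [ 0.        ,  0.        ,  0.        ,  1.        ]])}
{'time_s': 0.1, 'q': array([-1.41426929e+00,  1.81475710e-01,  1.60790803e+00, -4.35632609e-06,
        1.35380454e+00, -2.06329154e-01]), 'dq': array([-0.00116466, -0.00148502, -0.00162153,  0.00157787,  0.00048762,
       -0.00022957]), 'joint_efforts': array([ 2.89081445e-04, -4.45879591e+01, -3.52237272e+01, -2.83964200e-04,
        4.15983814e-03,  1.59163545e-05]), 'eef_pos': array([ 0.20401386, -0.5370569 ,  0.2304692 ]), 'eef_rot': array([-7.97617959e-04,  9.83586620e-01,  1.80434821e-01,  1.77382675e-05]), 'wrist_force': array([-0.81237047, -0.77876474, -0.60042358]), 'torque': array([ 0.01413142, -0.01669902, -0.08661162]), 'grasp_force': 0.0, 'opening': 1.0002176998568486}
```

View pics/top0.png

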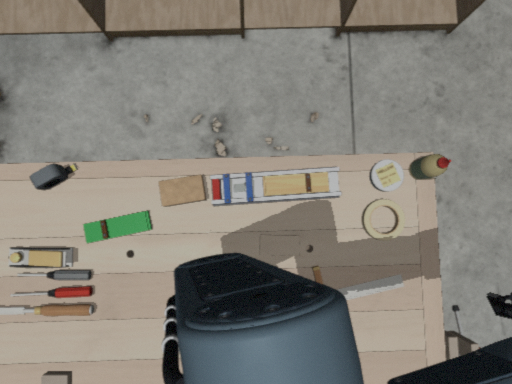

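View pics/scene0.png

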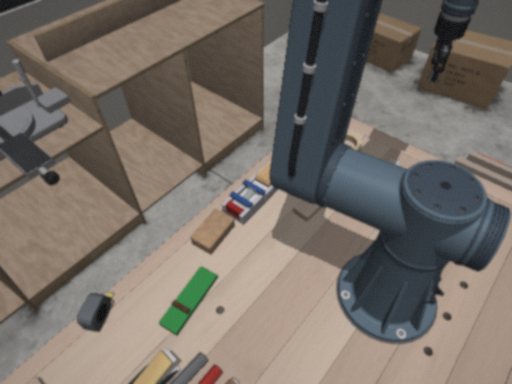

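The top view shows the fixture at about (275,187): red stop at (216,189), bars at (227,188) and (249,187), and the feed running image-left. What could be taken for the workpiece:
- **Honey-coloured blank:** (297,184), dark cleat at (317,183), on the track.
- **Green blank:** (118,227), loose on the bench.
- **Yellowish block:** (42,258), in a small separate holder.
- **Cork block:** (182,190).

I choose the one at (297,184) and will check it in a close crop.

```bash
cat > h.py <<'E'
import numpy as np,cv2
from bench import get_obs, optics
def ray(n,u,v,z):
    P=optics.camera_params(n);f=192/np.tan(np.radians(P['fovy']/2));V=P['view'];R=V[:3,:3]
    c=-R.T@V[:3,3]; d=R.T@np.array([(u-P['cx'])/f,-(v-P['cy'])/f,-1.]); return c+d*(z-c[2])/d[2]
def proj(n,X):
    P=optics.camera_params(n);f=192/np.tan(np.radians(P['fovy']/2));x=P['view']@np.r_[X,1]
    return P['cx']+f*x[0]/-x[2],P['cy']-f*x[1]/-x[2]
E
python3 - <<'E'
from h import *
p=cv2.imread("pics/top0.png");d=np.load("pics/top0.npy")
x0,y0=200,155
c=p[y0:y0+65,x0:x0+150]; cv2.imwrite("pics/crop0.png",cv2.resize(c,None,fx=5,fy=5,interpolation=cv2.INTER_CUBIC))
h=cv2.cvtColor(c,cv2.COLOR_BGR2HSV)
def comps(name,lo,hi,z):
    m=cv2.inRange(h,lo,hi);cs,_=cv2.findContours(m,0,1)
    for k in cs:
        if cv2.contourArea(k)<25: continue
        (u,v),s,a=cv2.minAreaRect(k); print(name,np.round((u+x0,v+y0),1),np.round(s,1),round(a,1),ray('top',u+x0,v+y0,z).round(4))
comps('blue',(100,100,60),(125,255,255),.046)
comps('red',(0,150,60),(6,255,255),.038);comps('red',(172,150,60),(180,255,255),.038)
comps('honey',(12,90,150),(28,255,255),.040)
comps('dark',(5,80,30),(20,255,130),.050)
for u,v in((217,189),(227,188),(249,187),(290,184),(317,183),(250,215)):
    P=optics.camera_params('top');f=192/np.tan(np.radians(P['fovy']/2));D=d[v,u];X=np.linalg.inv(P['view'])@[(u-P['cx'])/f*D,-(v-P['cy'])/f*D,-D,1];print(u,v,X[:3].round(4),p[v,u])
E
```

```text
blue [226.5 188. ] [28.  5.] 90.0 [0.434  0.0268 0.046 ]
blue [248.8 186.7] [27.1  5.2] 85.6 [ 0.4358 -0.0288  0.046 ]
red [216. 189.] [18.  6.] 90.0 [0.4329 0.0536 0.038 ]
dark [308.  184.5] [13.  4.] 90.0 [ 0.4367 -0.1759  0.05  ]
217 189 [0.4328 0.0511 0.0383] [ 54  59 156]
227 188 [0.4342 0.0257 0.0431] [143  92  62]
249 187 [ 0.4347 -0.0292  0.0483] [144  94  66]
290 184 [ 0.44   -0.1322  0.0407] [117 156 177]
317 183 [ 0.4405 -0.1999  0.0417] [126 167 180]
250 215 [ 0.3657 -0.0298  0.0034] [152 167 178]
```

View pics/crop0.png

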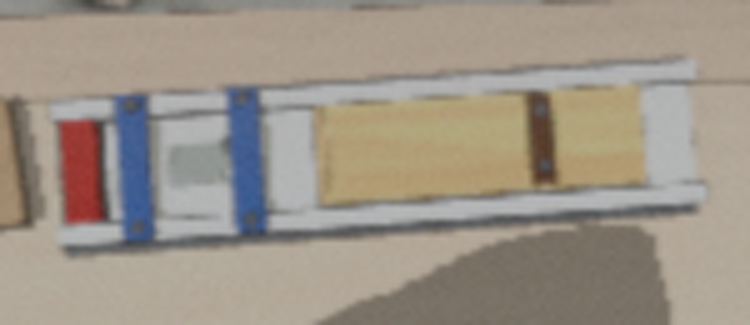

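The crop confirms the honey-coloured blank with its dark cleat at full-frame (308,182). It sits on the track before the bars, nose near (263,186) and tail near (328,181). I work out the hover pose and the tool-axis shift.

```bash
cat >> h.py <<'E'
from scipy.spatial.transform import Rotation as Ro
O=np.array([.4361,-.0368,0]); f=np.array([-.034,.9994,0]); c=np.array([.9994,.034,0])
def fix(X): X=np.asarray(X)-O; return np.round([X@c*1e3,X@f*1e3,X[2]*1e3],1)
def Rt(q): return Ro.from_quat(np.r_[q[1:],q[0]]).as_matrix()
def delta(goalfix,o=None):
    o=o or get_obs(); R=Rt(o['eef_rot']); G=O+c*goalfix[0]/1e3+f*goalfix[1]/1e3+np.array([0,0,goalfix[2]/1e3])
    T=np.column_stack([c,-f,[0,0,-1]]); return (R.T@(G-o['eef_pos'])).round(4), Ro.from_matrix(R.T@T).as_rotvec().round(4)
def st():
    o=get_obs(); print(round(o['time_s'],2),'fix',fix(o['eef_pos']),'F',o['wrist_force'].round(1),'open',round(o['opening'],2))
E
python3 - <<'E'
from h import *
up=lambda u,v:((u+.5)/5-.5+200,(v+.5)/5-.5+155)
for n,u,v,z in(('railL',52,102,.038),('nose',317,155,.0365),('cleat front',527,138,.05),('cleat rear',554,138,.05),('tail',643,132,.04),('side up',430,95,.04),('side lo',430,197,.04),('bar1 front',266,160,.046)):print(n,fix(ray('top',*up(u,v),z)))
print(delta((0,-164,85)))
E
```

```text
railL [ 36.  103.5  38. ]
nose [  1.2 -27.8  36.5]
cleat front [   2.1 -132.    50. ]
cleat rear [   1.2 -145.4   50. ]
tail [   2.3 -192.    40. ]
side up [ 27.6 -86.3  40. ]
side lo [-23.7 -82.8  40. ]
bar1 front [-0.5 -1.9 46. ]
(array([ 0.3415, -0.2299,  0.1459]), array([-1.600e-03, -1.000e-04,  3.288e-01]))
```

>>> {"api": "run_rows", "payload": {
  "rows": [
    {"dx": 0.05, "dy": -0.033, "drz": 0.1, "finger_gap": 0},
    {"dx": 0.1, "dy": -0.066, "dz": 0.02, "drz": 0.2, "finger_gap": 0},
    {"dx": 0.15, "dy": -0.1, "dz": 0.04, "drz": 0.33, "finger_gap": 0},
    {"dx": 0.2, "dy": -0.133, "dz": 0.07, "drz": 0.33, "finger_gap": 0},
    {"dx": 0.25, "dy": -0.167, "dz": 0.1, "drz": 0.33, "finger_gap": 0},
    {"dx": 0.3, "dy": -0.2, "dz": 0.13, "drz": 0.33, "finger_gap": 0},
    {"dx": 0.343, "dy": -0.229, "dz": 0.146, "drz": 0.33, "finger_gap": 0},
    {"dx": 0.343, "dy": -0.229, "dz": 0.146, "drz": 0.33, "finger_gap": 0},
    {"dx": 0.343, "dy": -0.229, "dz": 0.146, "drz": 0.33, "finger_gap": 0}
  ]
}}

```text
time_s: 1.23
eef_pos: [0.4435, -0.2015, 0.0851]
eef_rot: [-0.0, 1.0, 0.017, -0.0]
wrist_force: [-0.0, -0.6, 0.9]
opening: 0.005
grasp_force: 0.0
```

```bash
python3 - <<'E'
from h import *
st(); print(delta((1.5,-163,42)))
p,d=optics.camera('top');q,_=optics.camera('scene')
cv2.imwrite("pics/h.png",np.hstack([cv2.resize(p[140:240,190:350],None,fx=2.5,fy=2.5,interpolation=2),cv2.resize(q[130:230,190:350],None,fx=2.5,fy=2.5,interpolation=2)]))
E
```

```text
1.23 fix [   1.8 -164.8   85.1] F [-0.  -0.6  0.9] open 0.0
(array([-0.0002, -0.0019,  0.0431]), array([-0.0001,  0.0007,  0.0005]))
```

View pics/h.png

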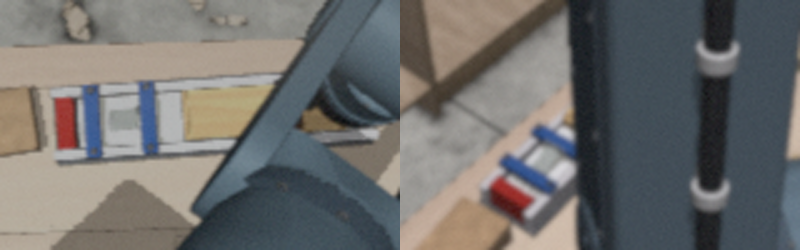

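The arm hides the tail and cleat (right of about (280,100) in the left half). The nose and bars remain visible and unchanged. I descend by force.

>>> {"api": "run_rows", "payload": {
  "rows": [
    {"dy": -0.001, "dz": 0.025, "finger_gap": 0},
    {"dy": -0.001, "dz": 0.038, "finger_gap": 0},
    {"dy": -0.001, "dz": 0.042, "finger_gap": 0},
    {"dy": -0.001, "dz": 0.044, "finger_gap": 0},
    {"dy": -0.001, "dz": 0.047, "finger_gap": 0},
    {"dy": -0.001, "dz": 0.047, "finger_gap": 0}
  ]
}}

```text
time_s: 2.08
eef_pos: [0.4439, -0.2013, 0.0389]
eef_rot: [0.001, 1.0, 0.017, 0.0]
wrist_force: [-0.5, -1.6, 3.6]
opening: 0.001
grasp_force: 1.6
```

```bash
python3 -c "from h import *;st()"
```

```text
2.08 fix [   2.2 -164.7   38.9] F [-0.5 -1.6  3.6] open 0.0
```

>>> {"api": "run_rows", "payload": {
  "rows": [
    {"dz": 0.002, "finger_gap": 0},
    {"dz": 0.004, "finger_gap": 0},
    {"dz": 0.006, "finger_gap": 0},
    {"dz": 0.008, "finger_gap": 0},
    {"dz": 0.008, "finger_gap": 0}
  ]
}}

```text
time_s: 2.7
eef_pos: [0.4439, -0.2014, 0.0309]
eef_rot: [0.001, 1.0, 0.017, 0.0]
wrist_force: [-2.5, -1.4, 8.2]
opening: -0.005
grasp_force: 4.0
```

```bash
python3 -c "from h import *;st()"
```

```text
2.7 fix [   2.2 -164.7   30.9] F [-2.5 -1.4  8.2] open -0.01
```

>>> {"api": "run_rows", "payload": {
  "rows": [
    {"dy": -0.004, "finger_gap": 0},
    {"dy": -0.008, "finger_gap": 0},
    {"dy": -0.012, "finger_gap": 0},
    {"dy": -0.016, "finger_gap": 0},
    {"dy": -0.02, "finger_gap": 0}
  ]
}}

```text
time_s: 3.32
eef_pos: [0.4449, -0.183, 0.0318]
eef_rot: [0.002, 1.0, 0.016, 0.002]
wrist_force: [-0.6, -6.0, 6.8]
opening: 0.002
grasp_force: 4.6
```

```bash
python3 - <<'E'
from h import *
st(); p,d=optics.camera('top')
cv2.imwrite("pics/s1.png",cv2.resize(p[155:220,200:300],None,fx=6,fy=6,interpolation=2))
E
```

```text
3.33 fix [   3.8 -146.4   31.8] F [-0.6 -6.   6.8] open 0.0
```

View pics/s1.png

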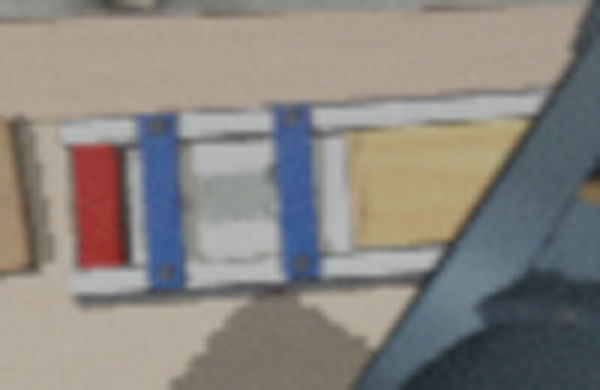

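The nose is now at about (258,186), roughly 12 mm further on, straight and about 15 mm before the bar. I carry on with a small press and sideways correction.

>>> {"api": "run_rows", "payload": {
  "rows": [
    {"dx": -0.001, "dz": 0.001, "finger_gap": 0},
    {"dx": -0.001, "dy": -0.004, "dz": 0.001, "finger_gap": 0},
    {"dx": -0.001, "dy": -0.008, "dz": 0.001, "finger_gap": 0},
    {"dx": -0.001, "dy": -0.012, "dz": 0.001, "finger_gap": 0},
    {"dx": -0.001, "dy": -0.016, "dz": 0.001, "finger_gap": 0},
    {"dx": -0.001, "dy": -0.02, "dz": 0.001, "finger_gap": 0},
    {"dx": -0.001, "dy": -0.024, "dz": 0.001, "finger_gap": 0}
  ]
}}

```text
time_s: 4.25
eef_pos: [0.4433, -0.1591, 0.0309]
eef_rot: [0.002, 1.0, 0.017, 0.002]
wrist_force: [0.1, -6.7, 7.6]
opening: 0.002
grasp_force: 4.9
```

```bash
python3 - <<'E'
from h import *
st(); p,d=optics.camera('top')
cv2.imwrite("pics/s2.png",cv2.resize(p[155:220,200:300],None,fx=6,fy=6,interpolation=2))
E
```

```text
4.25 fix [   3.  -122.4   30.9] F [ 0.1 -6.7  7.6] open 0.0
```

View pics/s2.png

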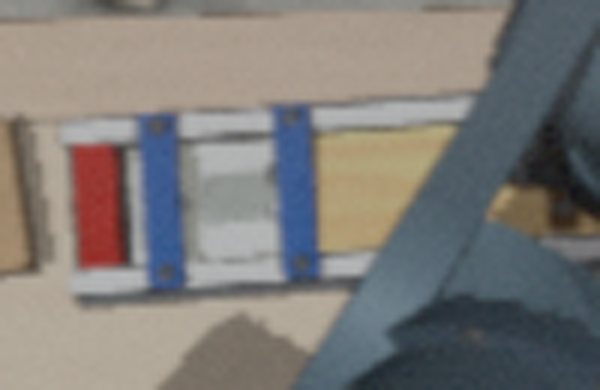

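The nose has gone under the first bar at about (252,187), and no edge shows before the bar. Force is steady, with about 74 mm left.

>>> {"api": "run_rows", "payload": {
  "rows": [
    {"dx": -0.001, "dy": -0.005, "finger_gap": 0},
    {"dx": -0.001, "dy": -0.01, "finger_gap": 0},
    {"dx": -0.001, "dy": -0.015, "finger_gap": 0},
    {"dx": -0.001, "dy": -0.02, "finger_gap": 0},
    {"dx": -0.001, "dy": -0.025, "finger_gap": 0},
    {"dx": -0.001, "dy": -0.03, "finger_gap": 0}
  ]
}}

```text
time_s: 5.05
eef_pos: [0.4413, -0.1289, 0.0309]
eef_rot: [0.002, 1.0, 0.017, 0.002]
wrist_force: [-0.2, -6.4, 7.6]
opening: 0.001
grasp_force: 4.9
```

```bash
python3 -c "from h import *;st()"
```

```text
5.05 fix [  2.1 -92.2  30.9] F [-0.2 -6.4  7.6] open 0.0
```

>>> {"api": "run_rows", "payload": {
  "rows": [
    {"dy": -0.005, "finger_gap": 0},
    {"dy": -0.01, "finger_gap": 0},
    {"dy": -0.015, "finger_gap": 0},
    {"dy": -0.02, "finger_gap": 0},
    {"dy": -0.025, "finger_gap": 0},
    {"dy": -0.03, "finger_gap": 0},
    {"dy": -0.034, "finger_gap": 0}
  ]
}}

```text
time_s: 5.92
eef_pos: [0.4401, -0.0948, 0.0306]
eef_rot: [0.002, 1.0, 0.017, 0.002]
wrist_force: [0.5, -8.2, 6.4]
opening: -0.001
grasp_force: 6.8
```

```bash
python3 - <<'E'
from h import *
st(); p,d=optics.camera('top')
cv2.imwrite("pics/s3.png",cv2.resize(p[155:220,200:300],None,fx=6,fy=6,interpolation=2))
E
```

```text
5.92 fix [  2.  -58.1  30.6] F [ 0.5 -8.2  6.4] open -0.0
```

View pics/s3.png

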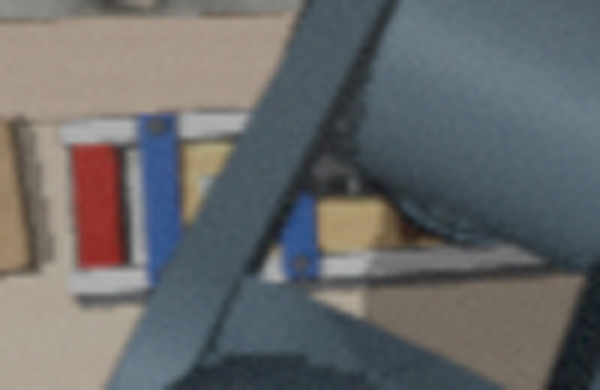

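The wood fills the space between the bars and has passed under the leaf to the second bar (crop 180-230 → about (233,186)). The white gap before the stop (crop 125-140) is still open. Now guarded steps.

>>> {"api": "run_rows", "payload": {
  "rows": [
    {"dy": -0.002, "finger_gap": 0},
    {"dy": -0.004, "finger_gap": 0},
    {"dy": -0.006, "finger_gap": 0},
    {"dy": -0.008, "finger_gap": 0}
  ]
}}

```text
time_s: 6.48
eef_pos: [0.4398, -0.0869, 0.0306]
eef_rot: [0.002, 1.0, 0.017, 0.002]
wrist_force: [-0.6, -7.7, 7.8]
opening: -0.002
grasp_force: 6.8
```

```bash
python3 -c "from h import *;st()"
```

```text
6.47 fix [  2.  -50.2  30.6] F [-0.6 -7.7  7.8] open -0.0
```

>>> {"api": "run_rows", "payload": {
  "rows": [
    {"dy": -0.001, "finger_gap": 0},
    {"dy": -0.002, "finger_gap": 0}
  ]
}}

```text
time_s: 6.72
eef_pos: [0.4398, -0.0856, 0.0306]
eef_rot: [0.003, 1.0, 0.017, 0.002]
wrist_force: [-0.8, -13.8, 5.2]
opening: -0.001
grasp_force: 6.9
```

```bash
python3 - <<'E'
from h import *
st(); p,d=optics.camera('top')
cv2.imwrite("pics/s4.png",cv2.resize(p[155:220,200:300],None,fx=6,fy=6,interpolation=2))
E
```

```text
6.72 fix [  2.  -48.9  30.6] F [ -0.8 -13.8   5.2] open -0.0
```

View pics/s4.png

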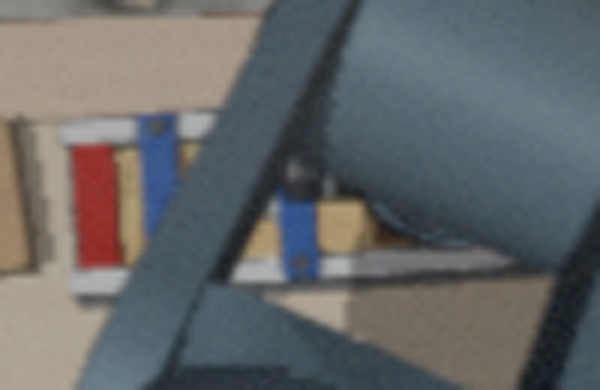

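Wood now meets the red stop at about (220,189), and the push force jumped from 8 to 14 N. One firmer push to confirm it is home.

>>> {"api": "run_rows", "payload": {
  "rows": [
    {"dy": -0.001, "finger_gap": 0},
    {"dy": -0.002, "finger_gap": 0},
    {"dy": -0.002, "finger_gap": 0}
  ]
}}

```text
time_s: 7.15
eef_pos: [0.4398, -0.0852, 0.0307]
eef_rot: [0.004, 1.0, 0.017, 0.002]
wrist_force: [-1.7, -19.1, 2.1]
opening: 0.006
grasp_force: 10.0
```

```bash
python3 -c "from h import *;st()"
```

```text
7.15 fix [  2.1 -48.5  30.7] F [ -1.7 -19.1   2.1] open 0.01
```

>>> {"api": "run_rows", "payload": {
  "rows": [
    {"dy": 0.0015, "finger_gap": 0},
    {"dy": 0.0015, "dz": -0.003, "finger_gap": 0},
    {"dy": 0.0015, "dz": -0.006, "finger_gap": 0},
    {"dy": 0.002, "dz": -0.01, "finger_gap": 0},
    {"dy": 0.005, "dz": -0.02, "finger_gap": 0},
    {"dy": 0.01, "dz": -0.04, "finger_gap": 0},
    {"dy": 0.02, "dz": -0.08, "finger_gap": 0},
    {"dy": 0.05, "dz": -0.13, "finger_gap": 0},
    {"dy": 0.1, "dz": -0.17, "finger_gap": 0}
  ]
}}

```text
time_s: 8.28
eef_pos: [0.441, -0.1793, 0.2007]
eef_rot: [0.0, 1.0, 0.018, 0.001]
wrist_force: [1.4, -0.3, -0.7]
opening: 0.003
grasp_force: 0.0
```

```bash
python3 -c "from h import *;st();print(delta((-100,-380,250)))"
```

```text
8.28 fix [   0.  -142.6  200.7] F [ 1.4 -0.3 -0.7] open 0.0
(array([-0.1003,  0.2372, -0.0494]), array([ 0.    , -0.0015,  0.0015]))
```

>>> {"api": "run_rows", "payload": {
  "rows": [
    {"dx": -0.01, "dy": 0.06, "finger_gap": 0},
    {"dx": -0.03, "dy": 0.12, "finger_gap": 0},
    {"dx": -0.05, "dy": 0.18, "finger_gap": 0},
    {"dx": -0.08, "dy": 0.23, "finger_gap": 0},
    {"dx": -0.11, "dy": 0.28, "finger_gap": 0},
    {"dx": -0.11, "dy": 0.28, "finger_gap": 0}
  ]
}}

```text
time_s: 9.02
eef_pos: [0.3377, -0.466, 0.1984]
eef_rot: [0.0, 1.0, 0.014, -0.0]
wrist_force: [0.2, 0.7, -0.9]
opening: 0.003
grasp_force: 0.0
```

```bash
python3 - <<'E'
from h import *
st(); p,d=optics.camera('top')
c=p[155:220,200:350]
cv2.imwrite("pics/s5.png",cv2.resize(c,None,fx=5,fy=5,interpolation=2))
E
```

```text
9.03 fix [-113.  -425.6  198.4] F [ 0.2  0.7 -0.9] open 0.0
```

View pics/s5.png

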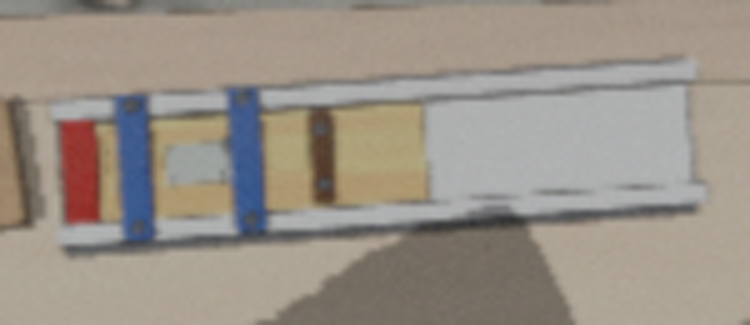

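The wood reaches the red stop at crop x≈99, under both bars with the leaf on top. The cleat is at crop x≈321 and the tail at crop x≈427. One numeric check before handing in.

```bash
python3 - <<'E'
from h import *
up=lambda u,v:((u+.5)/5-.5+200,(v+.5)/5-.5+155)
for n,u,v,z in(('tail',427,150,.034),('cleat rear',334,155,.044),('cleat front',310,155,.044),('bar1 front',266,160,.046),('stop face top',100,170,.038)):print(n,fix(ray('top',*up(u,v),z)))
E
```

```text
tail [  0.5 -83.5  34. ]
cleat rear [  0.  -35.9  44. ]
cleat front [  0.8 -24.   44. ]
bar1 front [-0.5 -1.9 46. ]
stop face top [ 0.3 81.4 38. ]
```

Home to within about 1 mm: tail at -83.5 mm (expected -82.5), cleat from -36 to -24 mm, stop contact felt. Handing in.

```bash
python3 -c "from bench import workorder;print(workorder.hand_in())"
```

```text
the job is handed in; nothing more can be done
None
```

The wooden workpiece is home against the red end stop, under both blue bars and the leaf spring; the hand is clear, the other things were left alone, and the job was handed in at about 9 s (verdict not shown).

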